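# Swing the tool-retaining bar over its second bolt

## Task

Fit the flat steel bar across the two upright bolts of the pegboard panel: first hang its round hole on the tall bolt, with the slotted end left well off to one side of the short bolt, and let go of it. Then take the bar again by its slotted end, swing it round on the tall bolt and let the slot drop over the short bolt, so that the bar lies flat on the collars of both bolts, and release it. Leave the screwdriver, the wrench and the jar where they are.

Things in the scene. Friction and masses are not known exactly. Their poses are not given: they have to be found in the camera images.
- panel: brown pegboard panel, 220 (its x) x 240 (its y) x 12 mm thick, lying flat and fixed on the bench, turned up to about 0.3 rad; its origin is the centre of its underside, its top is 12 mm above the bench
- tall_bolt: upright steel bolt fixed in the panel, 8 mm diameter, its top 55 mm above the panel (both bolts taper to 4 mm over their last 5 mm), with a dark collar at its foot, 22 mm diameter, 8 mm high. Origin on its axis at the panel's top surface, z up. The two bolts stand 150 mm apart along the panel's y, 45 mm towards +x from its centre; either may be the left one
- short_bolt: like the tall bolt (8 mm diameter, collar 22 mm in diameter and 8 mm high), but its top is only 22 mm above the panel. Origin on its axis at the panel's top surface
- bar: loose flat steel bar, 190 x 36 x 6 mm, 0.2 to 0.4 kg, lying flat on the bench left or right of the panel. Origin: centre of its underside; x along its length from hole to slot, z up. Grip it across its 36 mm width anywhere. Seated, it rests on both collars, underside 8 mm above the panel; hung on the tall bolt alone, its slotted end sinks to the panel or bench
- bar_hole (a point): centre, at the bar's underside, of its round through hole, 14 mm diameter, at bar x = -77 mm
- bar_slot (a point): centre, at the bar's underside, of its straight through slot, 30 mm long (along the bar's x) and 13 mm wide, at bar x = +73 mm
- screwdriver: bystander: loose screwdriver with an amber handle, 190 mm long, lying on the bench on the other side of the panel from the bar
- wrench: bystander: loose wrench, 170 mm long, lying on the bench beyond the panel
- jar: bystander: loose closed jar, 64 mm diameter, 85 mm high, standing on the bench beyond the panel
Mind the look-alikes: they are no part of the job. What is shaped like the bar but green or yellow is not meant.

How it is judged (in metres and radians):
On the way, in this order (a step that is already met when the one before it is completed fails the run):
1. the bar hangs by its hole on the tall bolt, let go, its slot more than 50 mm to the side of the short bolt (horizontal distance between bar_hole and tall_bolt below 0.008 m and z of bar_hole in the frame of tall_bolt below 0.014 m and horizontal distance between bar_slot and short_bolt above 0.05 m and contact force between bar and the arm below 0.2 N and contact force between bar and the fingers below 0.2 N and linear speed of bar below 0.03 m/s), for 0.2 s.
2. still on the tall bolt, the bar is held by its slotted end (TCP within 70 mm of the slot's centre), that end lifted and swung to within 50 mm of the short bolt (horizontal distance between bar_hole and tall_bolt below 0.012 m and z of bar_hole in the frame of tall_bolt below 0.055 m and z of bar_slot in the frame of short_bolt above 0.012 m and horizontal distance between bar_slot and short_bolt below 0.05 m and distance between the grasp point and bar_slot below 0.07 m and contact force between bar and the fingers above 0.5 N).
At the end, for the whole second after the job is handed in: the bar lies flat (within 0.04 rad), hole over the tall bolt and slot over the short bolt, its underside within about 3 mm of the tops of both collars, released and at rest (horizontal distance between bar_hole and tall_bolt below 0.007 m and z of bar_hole in the frame of tall_bolt between 0.006 and 0.011 m and horizontal distance between bar_slot and short_bolt below 0.014 m and z of bar_slot in the frame of short_bolt between 0.006 and 0.011 m and angle between bar's own z axis and vertical below 0.04 rad and linear speed of bar below 0.02 m/s); the robot touches nothing.
It fails at once if the screwdriver is moved more than 40 mm (distance of screwdriver from where it was at the start of the episode above 0.04 m).
It fails at once if the wrench is moved more than 40 mm (distance of wrench from where it was at the start of the episode above 0.04 m).
It fails at once if the jar is moved more than 40 mm (distance of jar from where it was at the start of the episode above 0.04 m).
It also fails if it takes over 61 s, if anything falls off the work surface, if the arm or the gripper's body presses on something with over 40 N, if the wrist force passes 120 N, or if a joint passes its speed limit or range.

## Robot

A 6-joint arm with a two-finger parallel gripper is mounted at the origin on the work surface. World frame = base frame: x ahead of the robot, y to its left, z up, the work surface at z = 0. Lengths are in m, angles in degrees, forces in N, time in s.
With the tool pointing down it reaches from about 0.375 to 0.9 m from the base axis. Payload 3.1 kg.
Tool frame: the origin (TCP) lies between the finger pads, 19 mm behind the fingertips; this is the grasp point; z points along the fingers, y is the line along which they close (so a half turn about z gives the same grasp; the last joint's range is limited). The gripper opens to 87 mm and grips with 3 to 60 N. Pads are 19 mm wide; open, the fingers measure 117 mm over their backs; the gripper's body (75 mm by 190 mm) begins 51 mm behind the grasp point.
Start: joints at [57.611, 30.224, 82.088, -0, 67.689, -10.227], TCP at [0.236, 0.579, 0.241] pointing down, gripper open.
Joint ranges: [-176.69, 176.69], [-43.24, 126.21], [12.49, 139.97], [-82, 262], [0, 151.66], [-163.58, 163.58]. Speed limits (degrees/s): [159.86, 159.86, 180, 180, 180, 180].

## Interface

Orientations are given as a 3x3 rotation matrix whose columns are the frame's x, y, z axes.
In Python, from rig import * gives the robot as it stands.
- The arm moves only by the shell command python3 -m jog 'ROWS'. ROWS is text: rows parted by semicolons, each of 7 numbers parted by spaces: the shift along the tool's x, y, z in mm, then the turn, a rotation vector about the tool's x, y, z in rad, then the finger opening in mm, from 0 to 87. In form: tx ty tz ax ay az fingers; .... A call has 1 to 12 rows; each row shifts and turns the commanded pose from where the row before left it, along the tool's axes as they then stand; what a row does not reach is not made up. A row lasts 1/8 s, in which the tool goes at most 62.5 mm and 10.7 degrees, less where a joint would pass 70% of its speed; a pose out of reach is approached as far as the arm can. A call with a gripper value outside its range is refused whole. The fingers move at their own pace and stop on an object; the grip force is fixed at half the most. Time passes only in rows, so rows that do not move let the fingers close. It gives the time, the measured TCP pose, the force, the opening and the grip force at its end, in the units of the state.
- read_state(): the state, without advancing time (a new reading comes with each control period).
- capture(name): name is "scene" or "top" or "wrist"; returns a dict with "color" (384x512x3 uint8, red, green, blue), "camera_matrix" (3x3 intrinsics, pixels), "distortion" ([k1, k2, p1, p2, k3] as OpenCV has them; the pictures are not rectified), "R" (3x3) and "t" (3): a world point X has camera coordinates R X + t. Camera axes: x right, y down, z forward; pixel columns grow to the right and rows downward; lengths in m; the calibration is good to about 2 mm. A picture is of the moment at which its call begins. There is no depth.
- hand_in(): hands the job in; it is judged then, once.
Trained networks look in the newest picture that a camera, given by its name, has taken for a name from the list of things; names that differ only in an ending like _2 or _b are one class to them, and where a whole thing is asked for, a point or a joint stands for the part that bears it (a point fixed in the world has none). Each returns a list of dicts, best first, with "conf" (0 to 1); they miss things now and then, are a little off and sometimes report something else, mostly with a low value. They report only what shows in the picture. A call takes as long as a camera call. They do not tell look-alikes from the thing itself.
- find_in(camera, target): "at" ([x, y, z] in m, in world coordinates, good to about 4 mm: the middle of the surface that is visible of it).
- trace(camera, target): "pixels" (384x512 bool, what is visible of it).
- place_of(camera, target): "at" ([x, y, z] in m, in world coordinates, good to about 4 mm: a listed point, or the origin of a listed thing).
The state is a dict: "time_s": time; "joint_positions": joint angles; "qvel": joint speeds; "tau": joint torques, N m; "position": TCP position; "tcp_rot": TCP orientation; "force": force on the tool from outside, world axes, zero at the start; "moment": the same for the moment, N m; "opening": opening from 0.0 (shut) to 1.0 (fully open); "grasp_force": force on a finger pad.
Only numpy, scipy, OpenCV 4.12 (cv2) and the standard library are available. Lean on these libraries where they do the work, as an engineer would, in place of code of your own. Each camera call takes 0.05 s, during which the arm holds its last target. There are 200 camera calls.

## Working session

There is one attempt and no reset: what is moved stays moved. The work goes in short steps, Python scripts to look and compute and a shell command to move; the robot and the scene stay as the last step left them, time stands still between calls to the robot, and variables do not carry over. Pictures are saved under pics/ and viewed, at most 10 in all, crops included, and the job is handed in when it is done.

```bash
mkdir -p pics; ls
cat > h.py <<'E'
from rig import *
import numpy as np, cv2
def save(c,name):
    cv2.imwrite('pics/'+name+'.png',c['color'][:,:,::-1])
def ray(c,px,z):
    p=cv2.undistortPoints(np.array([[px]],float),c['camera_matrix'],np.array(c['distortion'],float))[0,0]
    R=np.array(c['R']);t=np.array(c['t'])
    o=-R.T@t; d=R.T@np.array([p[0],p[1],1.])
    return o+d*(z-o[2])/d[2]
E
python3 - <<'E'
from h import *
a=capture("top");b=capture("scene")
cv2.imwrite('pics/a.png',np.vstack([a['color'],b['color']])[:,:,::-1])
save(a,'top0');save(b,'scene0')
for cam in ("top","scene"):
  for n in ("panel","tall_bolt","short_bolt","bar","bar_hole","bar_slot","screwdriver","wrench","jar"):
    print(cam,n,[(np.round(d['at'],3).tolist(),round(d['conf'],2)) for d in place_of(cam,n)[:4]])
E
```

```text
pics
top panel [([0.558, -0.013, 0.0], 0.96)]
top tall_bolt [([0.588, -0.093, 0.009], 0.57)]
top short_bolt [([0.62, 0.047, 0.014], 0.58)]
top bar [([0.298, -0.333, 0.005], 0.85), ([0.518, -0.306, 0.001], 0.81), ([0.744, -0.294, 0.003], 0.77)]
top bar_hole [([0.337, -0.262, -0.001], 0.68), ([0.457, -0.267, -0.0], 0.63), ([0.794, -0.348, 0.001], 0.6)]
top bar_slot [([0.582, -0.337, -0.0], 0.88), ([0.696, -0.231, 0.001], 0.88)]
top screwdriver [([0.518, 0.306, -0.002], 0.81)]
top wrench [([0.774, 0.11, -0.001], 0.55), ([0.519, -0.304, 0.001], 0.5)]
top jar [([0.76, -0.122, -0.002], 0.82), ([0.59, -0.096, 0.01], 0.32)]
scene panel [([0.564, -0.014, -0.0], 0.77)]
scene tall_bolt [([0.59, -0.095, 0.011], 0.6)]
scene short_bolt [([0.622, 0.051, 0.009], 0.62), ([0.454, -0.265, 0.002], 0.44), ([0.773, 0.114, -0.001], 0.34)]
scene bar [([0.294, -0.337, 0.002], 0.69), ([0.739, -0.291, -0.005], 0.67), ([0.522, -0.31, -0.003], 0.61)]
scene bar_hole [([0.457, -0.265, -0.0], 0.86), ([0.332, -0.268, 0.002], 0.86), ([0.792, -0.348, 0.004], 0.7)]
scene bar_slot [([0.697, -0.234, 0.0], 0.84), ([0.623, 0.053, 0.011], 0.57), ([0.586, -0.336, -0.001], 0.56)]
scene screwdriver [([0.51, 0.308, 0.001], 0.78)]
scene wrench [([0.771, 0.118, -0.003], 0.96), ([0.755, -0.124, 0.002], 0.56)]
scene jar [([0.756, -0.124, 0.003], 0.67)]
```

View pics/top0.png

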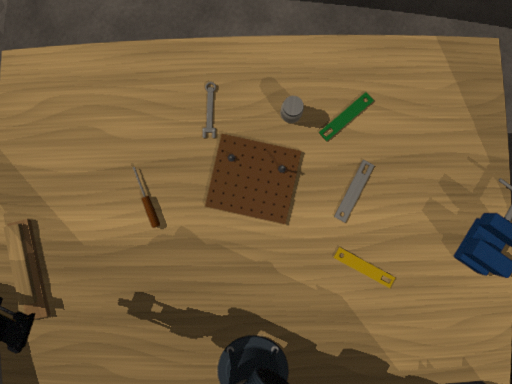

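View pics/scene0.png

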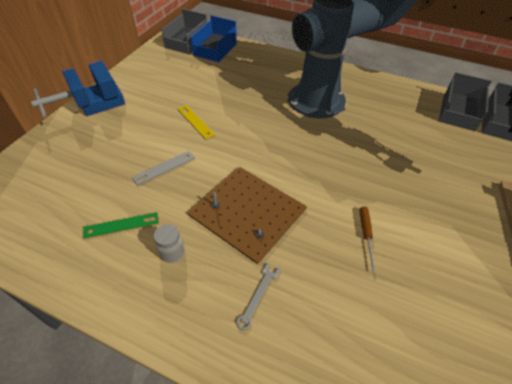

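The top view shows three bar-shaped things: grey at (355,190), green at (347,117) and yellow at (365,267). The wrench at (210,110) is also grey. I pick the grey bar. The tall bolt is the right one at (283,168), since it throws the long shadow, and the short bolt is at (232,157).

Run:
```python
from h import *
im=cv2.imread('pics/top0.png')
a=im[150:230,325:385]; b=im[130:190,210:310]
A=cv2.resize(a,None,fx=6,fy=6,interpolation=cv2.INTER_CUBIC);B=cv2.resize(b,None,fx=4,fy=4,interpolation=cv2.INTER_CUBIC)
o=np.zeros((480,770,3),np.uint8);o[:,:360]=A;o[:240,365:765]=B
cv2.imwrite('pics/crop.png',o)
c=capture("top")
for d in trace("top","bar"):
  m=d['pixels'].astype(np.uint8)
  mm=m*1; r=cv2.minAreaRect(cv2.findNonZero(mm))
  box=cv2.boxPoints(r)
  P=np.array([ray(c,p,0.006)[:2] for p in box]); L=np.linalg.norm(np.diff(P,axis=0),axis=1)
  i=0 if L[0]>L[1] else 1; v=P[i+1]-P[i]
  print(d['conf'],m.sum(),np.round(r[0],1),P.mean(0).round(4),L.round(3),np.degrees(np.arctan2(v[1],v[0])).round(1))
```

```text
0.84 786 [364.1 267.2] [ 0.2969 -0.3318] [0.04  0.189 0.04 ] -120.6
0.84 676 [345.4 116.3] [ 0.7425 -0.2895] [0.189 0.038 0.189] -50.4
0.68 790 [353.5 190.8] [ 0.5213 -0.3058] [0.19  0.041 0.19 ] -28.7
0.25 332 [209.5 109. ] [0.772  0.1134] [0.164 0.036 0.164] -1.5
```

View pics/crop.png

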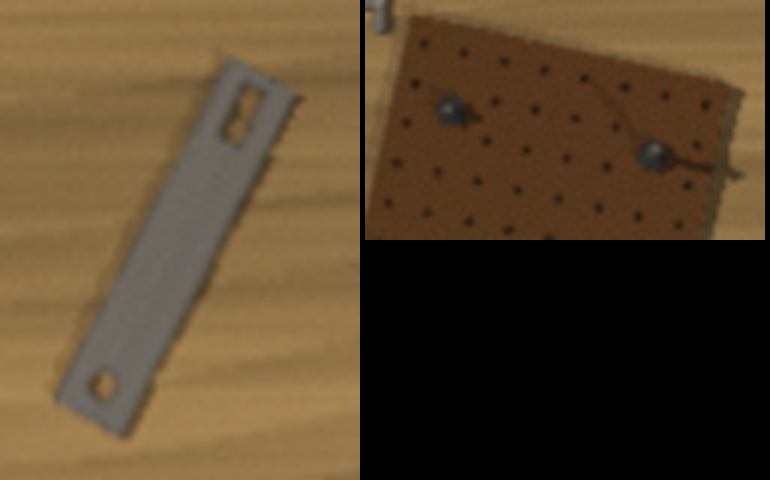

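The crop shows the grey bar with its round hole at lower left, top-image (342,214), and its slot at upper right (365,169). The colour and slot match the description. The right-hand bolt is confirmed as the tall one by its long shadow. The bar heading from hole to slot is about -29°, and the centre is at (0.521,-0.306).

```bash
cat >> h.py <<'E'
def plan(xyz,heading,n,flip=0):
    """heading: world yaw (deg) of tool x wanted. prints tool-frame rows for n equal steps"""
    s=read_state();p=np.array(s['position']);R=np.array(s['tcp_rot'])
    yaw=np.degrees(np.arctan2(R[1,0],R[0,0])); d=heading-yaw
    dp=(np.array(xyz)-p)/n*1000
    print('pos',p.round(4),'yaw',yaw.round(1),'z',R[:,2].round(3),'j',np.round(s['joint_positions'],0),'t',s['time_s'],'turn',round(d,1),'az/row',round(-np.radians(d)/n,4),'F',np.round(s['force'],1),'grip',s['grasp_force'])
    for k in range(n):
        y=np.radians(yaw+d*k/n);c,q=np.cos(y),np.sin(y)
        print('%.1f %.1f %.1f'%(c*dp[0]+q*dp[1], q*dp[0]-c*dp[1], -dp[2]),end='; ')
    print()
E
python3 -c "
from h import *
plan([0.49,-0.29,0.25],-28.7,24)
print(np.array(read_state()['tcp_rot']).round(3))"
```

```text
pos [0.2357 0.5788 0.2412] yaw 157.8 z [-0.  0. -1.] j [ 58.  30.  82.   0.  68. -10.] t 1.1 turn -186.5 az/row 0.1357 F [ 0.5  0.8 -0.2] grip 0.0
-23.5 -29.5 -0.4; -27.2 -26.1 -0.4; -30.5 -22.2 -0.4; -33.2 -17.8 -0.4; -35.3 -13.2 -0.4; -36.8 -8.3 -0.4; -37.6 -3.2 -0.4; -37.7 1.9 -0.4; -37.1 7.0 -0.4; -35.8 11.9 -0.4; -33.8 16.7 -0.4; -31.3 21.1 -0.4; -28.1 25.1 -0.4; -24.5 28.7 -0.4; -20.4 31.7 -0.4; -15.9 34.2 -0.4; -11.1 36.0 -0.4; -6.2 37.2 -0.4; -1.1 37.7 -0.4; 4.0 37.5 -0.4; 9.1 36.6 -0.4; 13.9 35.0 -0.4; 18.6 32.8 -0.4; 22.8 30.0 -0.4; 
[[-0.926  0.377 -0.   ]
 [ 0.377  0.926  0.   ]
 [ 0.     0.    -1.   ]]
```

```bash
python3 -c "
from h import *
plan([0.52,-0.02,0.25],65,12)"
```

```text
pos [0.2357 0.5788 0.2412] yaw 157.8 z [-0.  0. -1.] j [ 58.  30.  82.   0.  68. -10.] t 1.1 turn -92.8 az/row 0.135 F [ 0.5  0.8 -0.2] grip 0.0
-40.8 -37.3 -0.7; -45.4 -31.5 -0.7; -49.2 -25.1 -0.7; -52.2 -18.2 -0.7; -54.1 -11.0 -0.7; -55.1 -3.6 -0.7; -55.1 3.8 -0.7; -54.1 11.2 -0.7; -52.1 18.4 -0.7; -49.1 25.2 -0.7; -45.3 31.6 -0.7; -40.6 37.4 -0.7;
```

```bash
python3 -m jog '-41 -37 -1 0 0 0.135 87; -45 -32 -1 0 0 0.135 87; -49 -25 -1 0 0 0.135 87; -52 -18 -1 0 0 0.135 87; -54 -11 0 0 0 0.135 87; -55 -4 0 0 0 0.135 87; -55 4 0 0 0 0.135 87; -54 11 -1 0 0 0.135 87; -52 18 -1 0 0 0.135 87; -49 25 -1 0 0 0.135 87; -45 32 -1 0 0 0.135 87; -41 37 -1 0 0 0.135 87'
python3 - <<'E'
from h import *
w=capture("wrist");save(w,'wrist1')
for n in ("tall_bolt","short_bolt"):
    print(n,[(np.round(d['at'],4).tolist(),round(d['conf'],2)) for d in place_of("wrist",n)[:3]])
R=np.array(w['R']);print('cam',(-R.T@np.array(w['t'])).round(3))
plan([0.49,-0.29,0.25],-28.7,12)
E
```

```text
time_s: 2.6
position: [0.5192, -0.021, 0.2506]
tcp_rot: [[0.427, 0.904, 0.001], [0.904, -0.427, 0.0], [0.0, 0.001, -1.0]]
force: [0.5, -0.2, 0.1]
opening: 0.999
grasp_force: 0.0
tall_bolt [([0.5888, -0.0917, 0.0118], 0.76)]
short_bolt [([0.6192, 0.0533, 0.0117], 0.83)]
cam [0.552 0.049 0.393]
pos [ 0.5198 -0.0218  0.2504] yaw 64.8 z [ 0.002 -0.    -1.   ] j [-15.  21.  96.  -0.  62.  10.] t 2.75 turn -93.5 az/row 0.136 F [-0.9  0.2  1. ] grip 0.0
-21.3 7.3 0.0; -20.1 10.1 0.0; -18.5 12.7 0.0; -16.6 15.1 0.0; -14.4 17.2 0.0; -12.0 19.0 0.0; -9.3 20.5 0.0; -6.4 21.6 0.0; -3.4 22.2 0.0; -0.4 22.5 0.0; 2.7 22.3 0.0; 5.7 21.8 0.0;
```

View pics/wrist1.png

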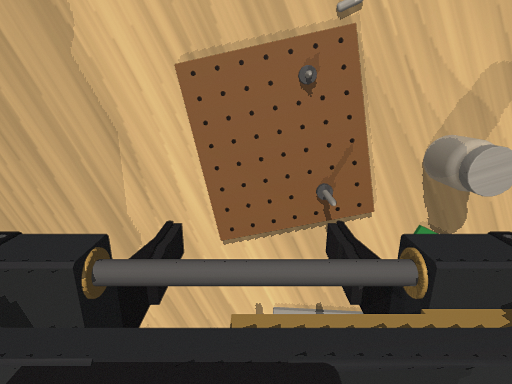

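The wrist view shows the short bolt at about (308,76), the tall bolt's foot collar at about (324,191) and its tip at about (333,204). The jar is at right (470,165).

```bash
python3 -m jog '-21 7 0 0 0 0.136 87; -20 10 0 0 0 0.136 87; -18 13 0 0 0 0.136 87; -17 15 0 0 0 0.136 87; -14 17 0 0 0 0.136 87; -12 19 0 0 0 0.136 87; -9 21 0 0 0 0.136 87; -6 22 0 0 0 0.136 87; -3 22 0 0 0 0.136 87; 0 22 0 0 0 0.136 87; 3 22 0 0 0 0.136 87; 6 22 0 0 0 0.136 87' | head -2
python3 - <<'E'
from h import *
im=cv2.imread('pics/wrist1.png')
A=cv2.resize(im[55:95,285:335],None,fx=8,fy=8,interpolation=cv2.INTER_CUBIC);B=cv2.resize(im[172:212,302:352],None,fx=8,fy=8,interpolation=cv2.INTER_CUBIC)
w=capture("wrist");save(w,'wrist2')
C=cv2.resize(w['color'][:,:,::-1],(400,300))
o=np.zeros((600,800,3),np.uint8);o[:280,:400]=A[:280];o[:320,400:]=B;o[300:,:400]=C
cv2.imwrite('pics/mix.png',o)
for n in ("bar","bar_hole","bar_slot"):
    print(n,[(np.round(d['at'],4).tolist(),round(d['conf'],2)) for d in place_of("wrist",n)[:3]])
for d in trace("wrist","bar")[:2]:
  m=d['pixels'].astype(np.uint8)
  r=cv2.minAreaRect(cv2.findNonZero(m)); box=cv2.boxPoints(r)
  P=np.array([ray(w,p,0.006)[:2] for p in box]); L=np.linalg.norm(np.diff(P,axis=0),axis=1)
  i=0 if L[0]>L[1] else 1; v=P[i+1]-P[i]
  print(d['conf'],m.sum(),np.round(r[0],1),P.mean(0).round(4),L.round(3),np.degrees(np.arctan2(v[1],v[0])).round(1))
E
```

```text
time_s: 4.25
position: [0.4921, -0.2853, 0.2502]
bar [([0.5235, -0.3043, 0.0004], 0.56)]
bar_hole [([0.4527, -0.2664, -0.0021], 0.97), ([0.332, -0.2651, -0.0018], 0.77)]
bar_slot [([0.5885, -0.3383, -0.0054], 0.7), ([0.2604, -0.3958, 0.0002], 0.63), ([0.6967, -0.2351, -0.0002], 0.63)]
0.94 599 [339.5 253.8] [ 0.3124 -0.3308] [0.016 0.169 0.016] -119.8
0.92 3712 [258. 131.] [ 0.5209 -0.3069] [0.036 0.188 0.042] 152.5
```

View pics/mix.png

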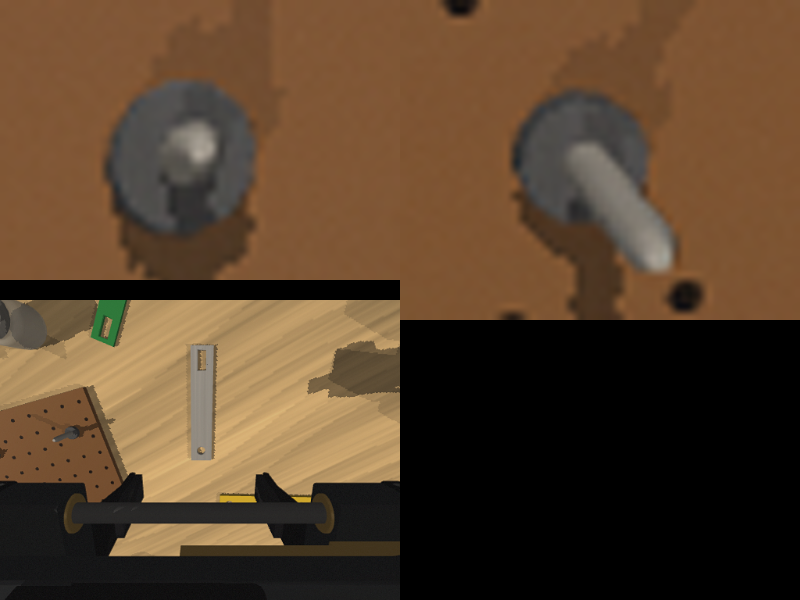

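The crops show the short bolt's collar centre at wrist1 (307.6,73.9), the tall collar at (324.4,190.9) and the tall tip at (333.7,203.7). In the new wrist view the bar's hole is at about (257,192) and its slot at about (259,77).

Run:
```python
from h import *
s=read_state();w=capture("wrist")
Rt=np.array(s['tcp_rot']);p=np.array(s['position']);R=np.array(w['R']);t=np.array(w['t'])
# cam in tool frame
Rc=Rt.T@R.T; oc=Rt.T@(-R.T@t-p)
np.savez('cam.npz',Rc=Rc,oc=oc,K=w['camera_matrix'],D=w['distortion'])
print('hole',ray(w,(257.3,192),0.006).round(4),'slot',ray(w,(258.6,76.8),0.006).round(4))
R1=np.array([[0.427,0.904,0.001],[0.904,-0.427,0],[0,0.001,-1.]]);p1=np.array([.5192,-.021,.2506])
Rw=(R1@Rc).T;c=dict(w);c['R']=Rw;c['t']=-Rw@(p1+R1@oc)
for n,px,z in(('short collar',(307.6,73.9),.02),('short tip',(309.6,72.1),.033),('tall collar',(324.4,190.9),.02),('tall tip',(333.7,203.7),.065)): print(n,ray(c,px,z).round(4))
b=np.array([0.521,-0.3063]);h=np.radians(-27.8)
g=b
plan([*g,0.05],-28,6)
```

```text
hole [ 0.4541 -0.2694  0.006 ] slot [ 0.5845 -0.341   0.006 ]
short collar [0.6241 0.0515 0.02  ]
short tip [0.6244 0.0523 0.033 ]
tall collar [ 0.5891 -0.0926  0.02  ]
tall tip [ 0.589 -0.095  0.065]
pos [ 0.4922 -0.2849  0.2501] yaw -28.3 z [-0.001  0.001 -1.   ] j [-41.  25.  90.   0.  65.  77.] t 4.55 turn 0.3 az/row -0.0009 F [ 0.4  0.2 -0.7] grip 0.0
5.9 0.9 33.4; 5.9 0.9 33.4; 5.9 0.9 33.4; 5.9 0.9 33.4; 5.9 0.9 33.4; 5.9 0.9 33.4;
```

```bash
python3 -m jog '12 2 50 0 0 0.008 80; 12 2 50 0 0 0 80; 11 2 50 0 0 0 80; 0 0 40 0 0 0 70; 0 0 24 0 0 0 70; 0 0 8 0 0 0 70; 0 0 6 0 0 0 70; 0 0 0 0 0 0 0; 0 0 0 0 0 0 0; 0 0 0 0 0 0 0; 0 0 0 0 0 0 0; 0 0 0 0 0 0 0'; python3 -c "
from h import *
plan([0.5216,-0.3065,0.021],-28.8,1)"
```

```text
time_s: 6.05
position: [0.5204, -0.3086, 0.0227]
tcp_rot: [[0.875, -0.484, 0.001], [-0.484, -0.875, -0.0], [0.001, -0.0, -1.0]]
force: [1.1, 1.2, 3.8]
opening: 0.396
grasp_force: 30.0
pos [ 0.5204 -0.3086  0.0227] yaw -29.0 z [ 0.001 -0.    -1.   ] j [-41.  46.  93.   0.  41.  78.] t 6.05 turn 0.2 az/row -0.0028 F [1.1 1.2 3.8] grip 30.001082718372345
-0.0 -2.4 1.7;
```

```bash
python3 -m jog '0 0 0 0 0 0 50; 0 0 0 0 0 0 50; 0 0 2.5 0 0 0 50; 0 0 0 0 0 0 0; 0 0 0 0 0 0 0; 0 0 0 0 0 0 0; 0 0 0 0 0 0 0;0 0 -20 0 0 0 0;0 0 -45 0 0 0 0;0 0 -45 0 0 0 0'; python3 -c "
from h import *
T=np.array([.589,-.094]);a=np.radians(130)
x=T+.077*np.array([np.cos(a),np.sin(a)])
plan([*x,0.13],130,18)"
```

```text
time_s: 7.3
position: [0.5198, -0.3085, 0.1316]
tcp_rot: [[0.875, -0.484, -0.0], [-0.484, -0.875, 0.0], [-0.001, -0.0, -1.0]]
force: [-0.1, -0.7, -2.6]
opening: 0.407
grasp_force: 30.0
pos [ 0.5198 -0.3085  0.1316] yaw -28.9 z [-0.  0. -1.] j [-41.  37.  91.   0.  53.  78.] t 7.3 turn 158.9 az/row -0.1541 F [-0.1 -0.7 -2.6] grip 29.999236464500427
-6.4 -13.8 0.1; -4.2 -14.6 0.1; -1.9 -15.1 0.1; 0.4 -15.2 0.1; 2.8 -15.0 0.1; 5.0 -14.4 0.1; 7.2 -13.4 0.1; 9.2 -12.2 0.1; 10.9 -10.6 0.1; 12.4 -8.8 0.1; 13.6 -6.8 0.1; 14.5 -4.6 0.1; 15.1 -2.3 0.1; 15.2 -0.0 0.1; 15.1 2.3 0.1; 14.5 4.6 0.1; 13.6 6.8 0.1; 12.4 8.8 0.1;
```

```bash
python3 -m jog '-6 -14 0 0 0 -0.154 0; -4 -15 0 0 0 -0.154 0; -2 -15 0 0 0 -0.154 0; 0 -15 0 0 0 -0.154 0; 3 -15 0 0 0 -0.154 0; 5 -14 0 0 0 -0.154 0; 7 -13 0 0 0 -0.154 0; 9 -12 0 0 0 -0.154 0; 11 -11 0 0 0 -0.154 0; 12 -9 0 0 0 -0.154 0; 14 -7 0 0 0 -0.154 0; 14 -5 0 0 0 -0.154 0' | head -2
python3 -m jog '15 -2 0 0 0 -0.154 0; 15 0 0 0 0 -0.154 0; 15 2 0 0 0 -0.154 0; 14 5 0 0 0 -0.154 0; 14 7 0 0 0 -0.154 0; 12 9 0 0 0 -0.154 0; 0 0 0 0 0 0 0; 0 0 0 0 0 0 0'
python3 - <<'E'
from h import *
w=capture("wrist");save(w,'wrist3');t=capture("top");save(t,'top3')
for cam in("wrist","top","scene"):
  if cam=="scene": save(capture("scene"),'scene3')
  for n in ("tall_bolt","bar_hole","bar_slot"):
    print(cam,n,[(np.round(d['at'],4).tolist(),round(d['conf'],2)) for d in place_of(cam,n)[:3]])
im=w['color'][:,:,::-1]
s=cv2.imread('pics/scene3.png')[150:270,150:310]; tt=t['color'][120:220,190:310,::-1]
o=np.zeros((600,800,3),np.uint8);o[:300,:400]=cv2.resize(im,(400,300));o[:300,400:]=cv2.resize(s,(400,300),interpolation=2);o[300:,:360]=cv2.resize(tt,(360,300),interpolation=2)
cv2.imwrite('pics/mix3.png',o)
a=np.radians(130);x=np.array([.589,-.094])+.077*np.array([np.cos(a),np.sin(a)])
plan([*x,0.13],130,1)
E
```

```text
time_s: 8.8
position: [0.5326, -0.1267, 0.131]
time_s: 9.8
position: [0.5404, -0.0372, 0.1304]
tcp_rot: [[-0.64, 0.769, 0.001], [0.769, 0.64, -0.001], [-0.001, 0.0, -1.0]]
force: [-0.6, -0.0, -2.8]
opening: 0.405
grasp_force: 30.0
wrist tall_bolt []
wrist bar_hole []
wrist bar_slot [([0.4977, 0.0193, 0.1041], 0.55)]
top tall_bolt []
top bar_hole [([0.7922, -0.3507, 0.0002], 0.91), ([0.3381, -0.262, -0.0028], 0.81)]
top bar_slot [([0.2655, -0.3953, 0.0041], 0.76), ([0.4907, 0.0198, 0.1107], 0.62), ([0.698, -0.232, 0.0037], 0.58)]
scene tall_bolt [([0.5136, 0.3082, 0.0009], 0.69), ([0.539, -0.0425, 0.1101], 0.56), ([0.5896, -0.0909, 0.0103], 0.42)]
scene bar_hole [([0.7938, -0.3461, 0.0015], 0.88), ([0.5885, -0.0948, 0.1096], 0.66), ([0.5905, -0.0943, 0.0112], 0.61)]
scene bar_slot [([0.4962, 0.0209, 0.1083], 0.69), ([0.2607, -0.3954, -0.0011], 0.67), ([0.6992, -0.2324, 0.003], 0.65)]
pos [ 0.5403 -0.037   0.1297] yaw 129.9 z [-0.  0. -1.] j [-16.  33. 100.  -0.  47. -56.] t 10.4 turn 0.1 az/row -0.0023 F [-0.1  0.4 -2.7] grip 29.99915063381195
2.0 0.7 -0.3;
```

View pics/mix3.png

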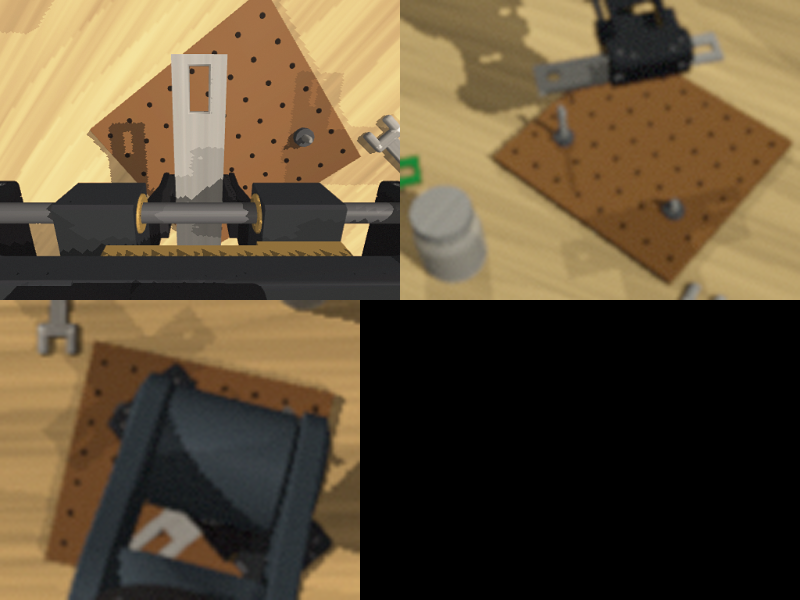

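The scene crop shows the bar held level with its hole at scene px (211,181), and the tall bolt tip just in front of it at (215,194). The slot is at wrist px (256,113).

Run:
```python
from h import *
w=capture("wrist");s=capture("scene")
st=read_state();p=np.array(st['position']);R=np.array(st['tcp_rot'])
sl=ray(w,(256,112.6),.116);print('slot(wrist)',sl.round(4),'in tool mm',(R.T@(sl-p)*1e3).round(1))
# refine hole & tip by looking at upscaled pixel values
im=cv2.cvtColor(s['color'],cv2.COLOR_RGB2GRAY)
print(im[176:186,203:220]);print('tip');print(im[189:212,208:222])
h=p+R@np.array([-.077,0,.0145])
pr=lambda X:cv2.projectPoints(np.array([X],float),cv2.Rodrigues(np.array(s['R']))[0],np.array(s['t']),s['camera_matrix'],np.array(s['distortion'],float))[0].ravel().round(1)
print('pred hole px',pr(h),'tip',pr([.589,-.094,.067]),'axis z.045',pr([.589,-.094,.045]),pr([.589,-.094,.02]),'per 5mm x',pr(h+[.005,0,0]),'y',pr(h+[0,.005,0]))
for X in([.6245,.052,.034],[.6245,.052,.02]):print('short',pr(X))
```

```text
slot(wrist) [0.4934 0.0193 0.116 ] in tool mm [73.2  0.1 13.7]
[[102 100  99 100 100  99  97  99  98  97  98  98  98  97  96  97  97]
 [101  99  98  98  99  96  94  91  92  91  95  98  99  98  96  99  99]
 [ 98  98 100  99  99  93  86  81  82  82  87  91  97 100 100  98  97]
 [ 99  98  97  98  97  91  85  80  84  86  86  88  95  97 100  98  97]
 [ 93  98  98  98  95  90  86  91  95  97  93  91  94  99  98  99  96]
 [ 92  95  96  96  96  93  93  97 102 100 101  96  96  96  98  97  97]
 [ 92  94  96  98  96  96  99 100 103 101  99  98  98  98  99  97  97]
 [100  97  97  97  95  99  97  98  98  98  98  98  97  96  96  94  91]
 [101 101  97  99  97  99  94  99  95  96  93  91  90  88  89  83  81]
 [106 103 102  97  97  95  90  90  89  85  86  82  81  74  72  73  72]]
tip
[[ 98  99 101 102  98  92  84  79  85  81  76  81  91  98]
 [ 98  96  98  99  96  94  94  92  94  83  71  78  89  94]
 [104  95 100 100  97 102 106 102  95  88  77  83  90  94]
 [104  98  98  98 100 109 116 110  98  93  93  94  94  97]
 [ 99  95  96  97  98 109 121 118 104  96  96  97  96  97]
 [ 96  95  94  92  92 100 1
[... 499 characters left out ...]
 93]
 [ 88  76  66  63  64  67  85 107 109  93  83  85  94  94]
 [ 93  82  70  65  73  72  85  96 101  89  80  83  92  96]
 [ 92  84  69  65  72  72  73  81  84  78  78  86  89  93]
 [ 95  91  79  71  66  66  66  68  68  72  73  82  89  95]
 [ 94  96  93  84  70  61  59  64  65  69  75  83  91  93]
 [ 94  96  97  92  82  69  68  69  72  74  76  84  90  95]
 [ 93  95  97  91  87  83  78  80  79  81  81  87  92  94]
 [ 96  93  95  94  94  89  84  83  81  82  83  91  96  94]
 [ 94  95  97  94  94  91  92  88  80  84  85  95  96  94]]
pred hole px [211.4 179.5] tip [213.8 192. ] axis z.045 [214.4 197.3] [215.2 203.2] per 5mm x [210.4 180.9] y [213.2 180.2]
short [259.3 229.4]
short [259.2 232.5]
```

```bash
python3 -m jog '3 1 0 0 0 0 0; 0 0 20 0 0 0 0; 0 0 15 0 0 0 0; 0 0 10 0 0 0 0; 0 0 8 0 0 0 0; 0 0 0 0 0 0 0'
python3 - <<'E'
from h import *
s=capture("scene");cv2.imwrite('pics/s4.png',cv2.resize(s['color'][150:270,150:310,::-1],(640,480),interpolation=2))
plan([.5395,-.034,.041],130,1)
E
```

```text
time_s: 11.25
position: [0.5388, -0.0339, 0.0762]
tcp_rot: [[-0.641, 0.767, -0.001], [0.767, 0.641, 0.0], [0.001, -0.001, -1.0]]
force: [0.7, -0.6, -2.9]
opening: 0.408
grasp_force: 30.0
pos [ 0.5392 -0.034   0.0766] yaw 129.9 z [-0.  0. -1.] j [-15.  38. 102.   0.  40. -55.] t 11.3 turn 0.1 az/row -0.0022 F [ 0.3 -0.4 -2.7] grip 29.999203383922577
-0.2 0.2 35.6;
```

View pics/s4.png

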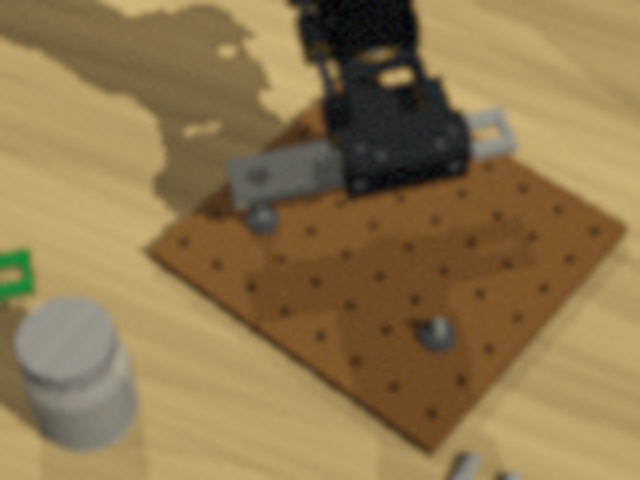

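The tip shows inside the hole at crop (258,172), the collar is below it, and there is no side load, so the bar is threaded. I'll lower it onto the collar next.

```bash
python3 -m jog '0 0 12 0 0 0 0; 0 0 12 0 0 0 0; 0 0 7 0 0 0 0; 0 0 3 0 0 0 0; 0 0 0 0 0 0 0'
```

```text
time_s: 11.92
position: [0.5391, -0.0339, 0.0425]
tcp_rot: [[-0.641, 0.767, -0.0], [0.767, 0.641, 0.0], [0.0, -0.0, -1.0]]
force: [-0.2, 0.3, -3.0]
opening: 0.404
grasp_force: 30.0
```

```bash
python3 -m jog '0 0 2 0 0 0 0; 0 0 0 0 0 0 60; 0 0 0 0 0 0 70; 0 0 0 0 0 0 70; 0 0 -20 0 0 0 70; 0 0 -30 0 0 0 70; 0 0 0 0 0 0 70'
python3 - <<'E'
from h import *
w=capture("wrist");s=capture("scene")
o=np.zeros((384,1024,3),np.uint8);o[:,:512]=w['color'];o[:,512:]=cv2.resize(s['color'][150:270,150:310],(512,384),interpolation=2)
cv2.imwrite('pics/m5.png',cv2.resize(o,(800,300))[:,:,::-1])
for cam in("wrist","scene"):
  for n in("bar_hole","bar_slot"):print(cam,n,[(np.round(d['at'],4).tolist(),round(d['conf'],2)) for d in place_of(cam,n)[:4]])
plan([.5392,-.034,.06],130,1)
E
```

```text
time_s: 12.8
position: [0.5408, -0.0344, 0.0928]
tcp_rot: [[-0.641, 0.767, 0.005], [0.767, 0.641, -0.001], [-0.004, 0.003, -1.0]]
force: [0.4, -1.0, 0.4]
opening: 0.799
grasp_force: 0.0
wrist bar_hole [([0.5876, -0.0913, 0.0209], 0.79), ([0.622, 0.053, 0.0117], 0.49)]
wrist bar_slot [([0.493, 0.023, 0.0073], 0.57), ([0.5666, -0.011, -0.0011], 0.35)]
scene bar_hole [([0.7946, -0.3492, 0.0033], 0.89), ([0.5883, -0.0937, 0.0183], 0.78), ([0.3276, -0.2652, 0.0009], 0.76)]
scene bar_slot [([0.2604, -0.3948, -0.0019], 0.92), ([0.6988, -0.2309, 0.0008], 0.82), ([0.4911, 0.0241, 0.0099], 0.71), ([0.7737, 0.116, -0.0021], 0.4)]
pos [ 0.5385 -0.0338  0.0898] yaw 129.9 z [-0.002  0.001 -1.   ] j [-15.  37. 101.  -0.  42. -55.] t 13.1 turn 0.1 az/row -0.0021 F [-0.5 -0.9  0.9] grip 0.0
-0.6 0.4 29.8;
```

View pics/m5.png

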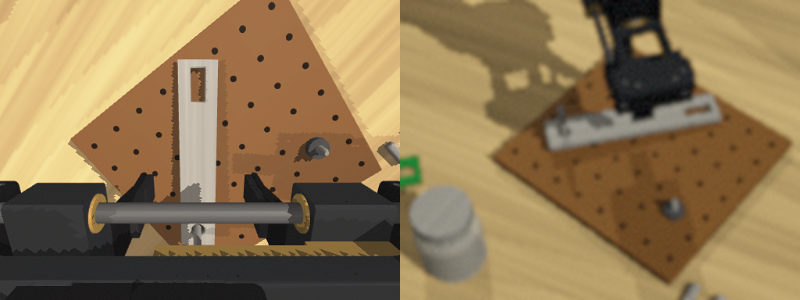

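The bar hangs on the tall bolt with its slot on the panel, about 135 mm from the short bolt, and the gripper is clear. Next I take it 32 mm towards the slot.

```bash
python3 -m jog '16 0 0 0 0 0 70; 16 0 0 0 0 0 70; 0 0 25 0 0 0 70; 0 0 20 0 0 0 70; 0 0 7 0 0 0 70; 0 0 3 0 0 0 70; 0 0 0 0 0 0 0; 0 0 0 0 0 0 0; 0 0 0 0 0 0 0; 0 0 0 0 0 0 0; 0 0 0 0 0 0 0'
```

```text
time_s: 14.48
position: [0.5188, -0.0095, 0.036]
tcp_rot: [[-0.641, 0.767, 0.0], [0.767, 0.641, -0.0], [-0.0, 0.0, -1.0]]
force: [-0.2, 0.3, 2.5]
opening: 0.409
grasp_force: 30.0
```

```bash
python3 -m jog '0 0 -10 0 0 0 0; 0 0 -8 0 0.026 0 0; 0 0 -8 0 0.026 0 0; 0 0 0 0 0 0 0'
python3 - <<'E'
from h import *
w=capture("wrist")
for n in("bar_hole","bar_slot"):print(n,[(np.round(d['at'],4).tolist(),round(d['conf'],2)) for d in place_of("wrist",n)[:3]])
s=read_state();p=np.array(s['position']);R=np.array(s['tcp_rot'])
T=np.array([.589,-.093]);a0=130;a1=76.2
print(p.round(4),R.round(3).tolist(),np.round(s['force'],1),s['opening'],s['grasp_force'])
n=6;arc=[T+.109*np.array([np.cos(np.radians(a0+(a1-a0)*k/n)),np.sin(np.radians(a0+(a1-a0)*k/n))]) for k in range(n+1)]
for k in range(n):
  y=np.radians(a0+(a1-a0)*k/n);d=(arc[k+1]-arc[k])*1e3
  print('%.1f %.1f'%(np.cos(y)*d[0]+np.sin(y)*d[1],np.sin(y)*d[0]-np.cos(y)*d[1]),np.radians((a0-a1)/n).round(4))
E
```

```text
time_s: 14.98
position: [0.5194, -0.01, 0.0624]
tcp_rot: [[-0.64, 0.768, -0.032], [0.767, 0.641, 0.039], [0.05, 0.001, -0.999]]
force: [0.1, -0.0, -2.5]
opening: 0.404
grasp_force: 30.0
bar_hole []
bar_slot [([0.4949, 0.0183, 0.0388], 0.8)]
[ 0.5182 -0.0094  0.0616] [[-0.64, 0.767, -0.034], [0.766, 0.641, 0.04], [0.053, -0.001, -0.999]] [ 0.3 -0.1 -2.5] 0.4062651567034691 29.999345541000366
-1.3 17.0 0.1565
-1.3 17.0 0.1565
-1.3 17.0 0.1565
-1.3 17.0 0.1565
-1.3 17.0 0.1565
-1.3 17.0 0.1565
```

```bash
python3 -m jog '-1.3 17 0 -0.0083 0 0.1563 0; -1.3 17 0 -0.0083 0 0.1563 0; -1.3 17 0 -0.0083 0 0.1563 0; -1.3 17 0 -0.0083 0 0.1563 0; -1.3 17 0 -0.0083 0 0.1563 0; -1.3 17 0 -0.0083 0 0.1563 0; 0 0 0 0 0 0 0; 0 0 0 0 0 0 0'
python3 - <<'E'
from h import *
w=capture("wrist");s=capture("scene")
o=np.zeros((600,800,3),np.uint8);o[:,:400]=cv2.resize(w['color'][40:220,196:316],(400,600),interpolation=2);o[:300,400:]=cv2.resize(s['color'][170:260,190:310],(400,300),interpolation=2)
cv2.imwrite('pics/m6.png',o[:,:,::-1])
np.savez('w6.npz',**{k:np.array(v) for k,v in w.items()})
for cam in("wrist","scene"):
  for n in("bar_hole","bar_slot","short_bolt"):print(cam,n,[(np.round(d['at'],4).tolist(),round(d['conf'],2)) for d in place_of(cam,n)[:4]])
E
```

```text
time_s: 16.12
position: [0.6133, 0.0132, 0.0608]
tcp_rot: [[0.238, 0.971, 0.011], [0.97, -0.238, 0.051], [0.052, -0.002, -0.999]]
force: [-0.3, 0.2, -3.2]
opening: 0.403
grasp_force: 30.0
wrist bar_hole []
wrist bar_slot [([0.6254, 0.0508, 0.0367], 0.82)]
wrist short_bolt [([0.6216, 0.0522, 0.0097], 0.64)]
scene bar_hole [([0.3343, -0.2667, 0.0003], 0.93), ([0.7941, -0.3497, -0.0003], 0.61), ([0.5895, -0.0912, 0.036], 0.58)]
scene bar_slot [([0.2597, -0.3959, 0.0016], 0.95), ([0.6222, 0.0567, 0.0413], 0.82), ([0.7554, -0.1261, 0.0015], 0.7), ([0.7, -0.2344, 0.0012], 0.56)]
scene short_bolt [([0.6235, 0.0547, 0.0113], 0.48)]
```

View pics/m6.png

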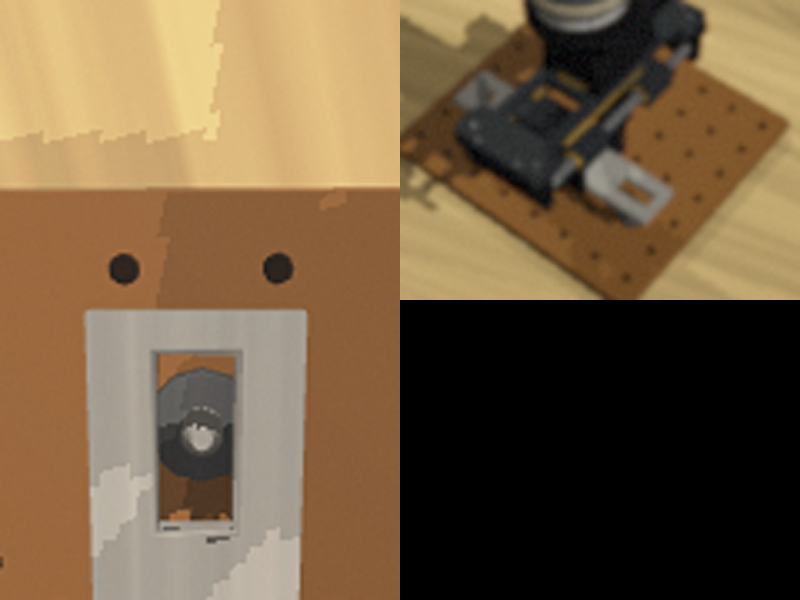

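The wrist crop shows the short bolt's tip and collar inside the slot at crop (201,435), less than 1 mm off the slot's centreline. I'll lower the bar now.

```bash
python3 -m jog '-0.5 0 8 0 0 0 0; -0.4 0 7 0 0 0 0; -0.2 0 4 0 0 0 0; 0 0 0 0 0 0 0'
```

```text
time_s: 17.02
position: [0.6145, 0.0128, 0.0418]
tcp_rot: [[0.24, 0.971, 0.012], [0.969, -0.241, 0.051], [0.052, -0.0, -0.999]]
force: [-0.3, -0.6, -2.0]
opening: 0.406
grasp_force: 30.0
```

```bash
python3 -m jog '-0.1 0 1.5 0 0 0 0; 0 0 0 0 0 0 60; 0 0 0 0 0 0 70; 0 0 0 0 0 0 70; 0 0 -20 0 0 0 70; 0 0 -40 0 0 0 70; 0 0 -50 0 0 0 70; -40 0 -50 0 0 0 70; -40 0 -20 0 0 0 70; 0 0 0 0 0 0 70; 0 0 0 0 0 0 70'
python3 - <<'E'
from h import *
w=capture("wrist");s=capture("scene")
o=np.zeros((300,800,3),np.uint8);o[:,:400]=cv2.resize(w['color'],(400,300));o[:,400:]=cv2.resize(s['color'][170:260,190:310],(400,300),interpolation=2)
cv2.imwrite('pics/m7.png',o[:,:,::-1])
for cam in("wrist","scene"):
  for n in("bar_hole","bar_slot","tall_bolt","short_bolt"):print(cam,n,[(np.round(d['at'],4).tolist(),round(d['conf'],2)) for d in place_of(cam,n)[:4]])
E
```

```text
time_s: 18.4
position: [0.5931, -0.0726, 0.2158]
tcp_rot: [[0.241, 0.97, 0.014], [0.969, -0.241, 0.051], [0.053, 0.001, -0.999]]
force: [-0.4, 0.8, -0.7]
opening: 0.805
grasp_force: 0.0
wrist bar_hole [([0.5872, -0.0914, 0.0186], 0.89)]
wrist bar_slot [([0.6289, 0.0531, 0.0128], 0.65)]
wrist tall_bolt [([0.5879, -0.0919, 0.0093], 0.68)]
wrist short_bolt [([0.5881, -0.093, 0.0131], 0.7), ([0.6226, 0.0512, 0.0116], 0.68)]
scene bar_hole [([0.7925, -0.3473, 0.0006], 0.95), ([0.587, -0.0902, 0.017], 0.78), ([0.3299, -0.2664, 0.0013], 0.64)]
scene bar_slot [([0.6991, -0.2341, 0.0025], 0.9), ([0.2622, -0.395, -0.004], 0.69), ([0.6261, 0.0578, 0.0199], 0.59)]
scene tall_bolt [([0.5889, -0.0935, 0.0141], 0.62)]
scene short_bolt [([0.6253, 0.0535, 0.0096], 0.47)]
```

View pics/m7.png

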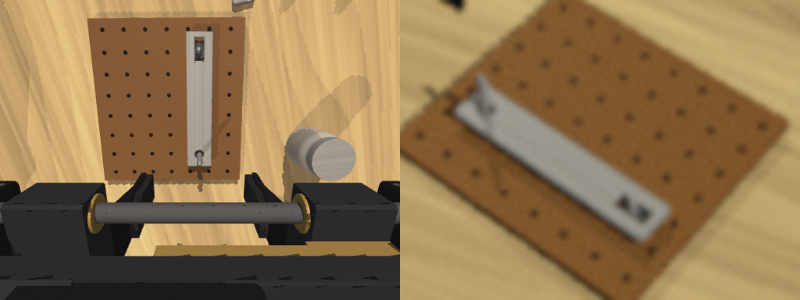

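The bar lies flat over both bolts, with the short bolt's tip showing in the slot at wrist-panel px (199,46). The gripper is clear, so I'm handing in.

```bash
python3 -c "
from rig import *
print(hand_in())"
```

```text
the job is handed in; nothing more can be done
None
```

I hung the bar on the tall bolt, swung it round and seated it over the short bolt, then released it and handed in at about 18.5 s; the last pictures show it flat over both bolts, but the hand-in gave no verdict.

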